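Turn the mug warmer up with its thumbwheel and start it

ROBOT

A 6-joint arm with a two-finger parallel gripper is mounted at the origin on a cart in front of the work surface, level with it; the furniture and walls round the work are solid. World frame = base frame: x ahead of the robot, y to its left, z up, the work surface at z = 0. Lengths are in m, angles in rad, forces in N, time in s.
With the tool pointing down it reaches from about 0.35 to 0.925 m from the base axis. Payload 6.4 kg.
Tool frame: the origin (TCP) lies on the front face of the gripper's body, between the roots of the fingers; the fingertips stand 73 mm ahead of it and the grasp point (between the pads) lies 54 mm ahead of it; z points along the fingers, y is the line along which they close (so a half turn about z gives the same grasp; the last joint's range is limited). The gripper opens to 85 mm and grips with 20 to 120 N. Pads are 22 mm wide; open, the fingers measure 114 mm over their backs; the gripper's body (76 mm by 85 mm) begins 54 mm behind the grasp point. The pads swing forward as they close: fully open they stand 13 mm farther back than shut.
Start: joints at [1.001, 0.245, 1.558, -0, 1.339, -0.174], TCP at [0.251, 0.6, 0.304] pointing down, gripper open.
Joint ranges: [-3.13, 3.13], [-1.02, 2.26], [0.13, 2.54], [-0.95, 4.09], [0.21, 2.88], [-2.74, 2.74]. Speed limits (rad/s): [2.57, 2.57, 3.14, 3.14, 3.14, 3.14].

INTERFACE

Orientations are given as a unit quaternion [w, x, y, z].
In Python, from plant import manip gives the robot as it stands. The module is installed in compiled form; this text tells all that it offers.
- The arm moves only by the tool send_rows, never from a script. Its arguments are lists of equal length, an entry for each row: "dp": the shift along the tool's x, y, z in mm, a list of three; "rotation": the turn, a rotation vector about the tool's x, y, z in rad, a list of three. In form: {"dp": [[dx, dy, dz], ...], "rotation": [[wx, wy, wz], ...]}. A call has 1 to 8 rows; each row shifts and turns the commanded pose from where the row before left it, along the tool's axes as they then stand; what a row does not reach is not made up. A row lasts 1/8 s, in which the tool goes at most 62.5 mm and 10.7 degrees, less where a joint would pass 70% of its speed; a pose out of reach is approached as far as the arm can. A call with a gripper value outside its range is refused whole. "grip" is the opening, from 0 (shut) to 1 (fully open), set as the call begins (left out, the last holds). The fingers move at their own pace and stop on an object; "newtons" is the grip in N (left out, the last holds). Time passes only in rows, so rows that do not move let the fingers close. It gives the time, the measured TCP pose, the force, the opening and the grip force at its end, in the units of the state.
- manip.observe(): the state, without advancing time (a new reading comes with each control period).
- manip.snapshot(name): name is "scene" or "top" or "wrist"; returns the picture (384x512x3 uint8, red, green, blue); there is no depth.
- manip.camera_params(name): a dict with "intrinsics" (3x3 intrinsics, pixels), "xyz" and "attitude" of the camera in the world. Camera axes: x right, y up, looking along -z (the intrinsics and any distortion apply to the point x, -y, -z); pixel columns grow to the right and rows downward; lengths in m; the calibration is good to about 2 mm. A picture is of the moment at which its call begins: read the wrist's pose just before it. camera_params takes no time and is no camera call; for the wrist camera it gives the pose at the moment of the call.
- manip.hand_in(): hands the job in; it is judged then, once.
Trained networks look in the newest picture that a camera, given by its name, has taken for a name from the list of things; names that differ only in an ending like _2 or _b are one class to them, and where a whole thing is asked for, a point or a joint stands for the part that bears it (a point fixed in the world has none). Each returns a list of dicts, best first, with "p" (0 to 1); they miss things now and then, are a little off and sometimes report something else, mostly with a low value. They report only what shows in the picture. A call takes as long as a camera call.
- manip.trace(camera, query): "region" (384x512 bool, what is visible of it) and "extent" ([left, top, right, bottom] in pixels, round what is visible of it).
- manip.place_of(camera, query): "at" ([column, row] in pixels: a listed point, or the origin of a listed thing).
The state is a dict: "time": time; "joint_positions": joint angles; "dq": joint speeds; "joint_efforts": joint torques, N m; "position": TCP position; "ee_rot": TCP orientation; "contact_force": force on the tool from outside, world axes, zero at the start; "moment": the same for the moment, N m; "opening": opening from 0.0 (shut) to 1.0 (fully open); "grasp_force": force on a finger pad.
Only numpy, scipy, OpenCV 4.12 (cv2) and the standard library are available. Lean on these libraries where they do the work, as an engineer would, in place of code of your own. Each camera call takes 0.05 s, during which the arm holds its last target. There are 200 camera calls.

TASK

Set the mug warmer to its third heat setting: stroke the knurled thumbwheel with a fingertip, away from you to turn it up, until the white line on the wheel clicks in beside the third of the four marks (counted from the front edge, shortest mark first). Then press the round button next to the wheel all the way down with a fingertip to start it, and take the hand away. Do not pinch or lift anything, and leave the mug on its plate and the jar, salt shaker and spoon where they are.

Things in the scene. Friction and masses are not known exactly. Their poses are not given: they have to be found in the camera images.
- warmer: Grey mug warmer, fixed to the worktop. Origin on the worktop right below the middle of the thumbwheel; z up, +x from its front edge (robot side) to its back, +y to the left seen from the front. It spans x -75 to 75 mm. Console, top 64 mm above the worktop: y -100 to 50 mm. Lower part with the warming plate, 40 mm high: y 50 to 230 mm.
- third_mark (a point): Middle of the third of four black marks on the console top (64 mm above the worktop) just left (+y) of the wheel's slot. They lie at x = -21, -8, +8 (this one) and +21 mm from the axle along the warmer's x and grow from 5 mm (first, front, lowest heat) over 10 and 15 to 20 mm long (fourth, back).
- wheel_apex (a point): Fixed point on the warmer: the top of the black thumbwheel's rim, mid-width, 78 mm above the worktop; axes as the warmer's. The wheel stands upright in a slot: radius 34 mm, 24 mm wide, axle along the warmer's y, 44 mm above the worktop; only its upper 14 mm stand out of the console, 55 mm long in x. Knurled rubber rim, friction about 1; pressing down only loads the axle.
- heat_wheel (a joint): Wheel angle, rad: 0 first setting, 0.454 second, 0.908 third, 1.361 fourth; stops at -0.10 and 1.46. Grows as the top of the rim is stroked in the warmer's +x (to the back), 15.4 mm of rim a click. A spring detent (up to 0.05 N m, 1.5 N at the rim; friction 0.008 N m more) draws it to the nearest setting; crests lie halfway. Starts at the first or second setting.
- wheel_line (a point): Middle of the 5 mm wide white line across the wheel's rim, which turns with the wheel: beside the mark of the present setting, at x = -21, -8, +8 or +21 mm from wheel_apex along the warmer's x.
- start_button (a joint): Travel of the round push button in m: 0 = up, 0.006 = fully down; it takes about 4 N to push fully down, springs back when released and does not latch.
- start_button_top (a point): Middle of the grey button cap (26 mm across, in a black collar 42 mm across and 12 mm high) when up 22 mm above the console top, 86 mm above the worktop; 62 mm to the right of the wheel (warmer y = -62 mm). It moves straight down when pressed.
- mug: White china mug, 83 mm across, 94 mm high, loose on the warming plate (43 mm above the worktop), left of the wheel; origin in its underside, handle pointing back or left, away from the wheel. A bystander.
- jar: Honey jar, 64 mm across, 109 mm high, loose on the worktop right of the warmer; origin in the middle of its underside. A bystander.
- salt: Salt shaker, 44 mm across, 90 mm high, loose on the worktop right of the warmer; origin in the middle of its underside. A bystander.
- spoon: Steel teaspoon, 132 x 28 x 11 mm, lying in front of or beside the warmer; origin under its middle. A bystander.

How it is judged:
By the outcome, as a careful person would: the job done as asked, in the order asked, and still so for the second after the job is handed in, with the robot touching nothing.
It also fails if it takes over 51 s, if anything falls off the work surface, if the arm or the gripper's body presses on something with over 40 N, if the wrist force passes 120 N, or if a joint passes its speed limit or range.

## Working session

There is one attempt and no reset: what is moved stays moved. The work goes in short steps, Python scripts to look and compute and a tool call to move; the robot and the scene stay as the last step left them, time stands still between calls to the robot, and variables do not carry over. Pictures are saved under pics/ and viewed, at most 10 in all, crops included, and the job is handed in when it is done.

Besides the shell and the picture viewer there is one more tool, called after "Call:" as name(argument=value, ...) on one line, values as JSON. send_rows: Moves the arm, as the interface text tells. Its arguments: {"type":"object","properties":{"dp":{"type":"array","items":{"type":"array","items":{"type":"number"}}},"rotation":{"type":"array","items":{"type":"array","items":{"type":"number"}}},"grip":{"type":"number"},"newtons":{"type":"number"}},"required":["dp","rotation"]}

```bash
mkdir -p pics; cat > h.py <<'E'
import numpy as np, cv2
from plant import manip
from scipy.spatial.transform import Rotation as R
def rot(a):
    a=np.array(a,float)
    return a if a.shape==(3,3) else R.from_quat(a,scalar_first=True).as_matrix()
def snap(c,f=None):
    p=manip.camera_params(c); im=manip.snapshot(c)
    if f: cv2.imwrite('pics/'+f,im[:,:,::-1])
    return p,im
def ray(p,uv):
    K=np.array(p['intrinsics']); d=np.linalg.solve(K,[uv[0],uv[1],1]); d=rot(p['attitude'])@(d*[1,-1,-1])
    return np.array(p['xyz']),d
def onz(p,uv,z):
    o,d=ray(p,uv); return o+d*(z-o[2])/d[2]
def proj(p,X):
    v=rot(p['attitude']).T@(np.array(X)-p['xyz'])*[1,-1,-1]; v=np.array(p['intrinsics'])@v; return v[:2]/v[2]
E
python3 - <<'E'
from h import *
print(manip.observe())
P={}
for c in ('scene','top'):
    p,im=snap(c,c+'0.png'); print(c,{k:np.round(v,3).tolist() if not isinstance(v,str) else v for k,v in p.items()})
    for q,z in (('third_mark',.064),('wheel_apex',.078),('wheel_line',.076),('start_button_top',.086),('warmer',0),('mug',.043),('jar',0),('salt',0),('spoon',0)):
        r=manip.place_of(c,q)
        for e in r[:1]: print(c,q,round(e['p'],2),np.round(e['at'],1),np.round(onz(p,e['at'],z),4))
a=cv2.imread('pics/scene0.png');b=cv2.imread('pics/top0.png')
cv2.imwrite('pics/both.png',cv2.resize(np.vstack([a,b]),(400,600)))
E
```

```text
{'time': 0.0, 'joint_positions': array([ 1.00092243e+00,  2.45826085e-01,  1.55905905e+00,  4.85776527e-05,
        1.33870508e+00, -1.74066681e-01]), 'dq': array([-0.00092098,  0.00232799, -0.00064012, -0.00010006, -0.00088373,
       -0.00077705]), 'joint_efforts': array([-3.18787979e-04, -4.29501700e+01, -3.26136374e+01, -8.04919455e-05,
        5.24078845e-03, -2.76301691e-06]), 'position': array([0.25033787, 0.59938796, 0.30274829]), 'ee_rot': array([-3.85025657e-04,  1.96619695e-01,  9.80479320e-01, -9.21891275e-04]), 'contact_force': array([-0.38973002,  0.58574669,  0.2758775 ]), 'moment': array([0.02509755, 0.07826321, 0.03311103]), 'grasp_force': 0.0, 'opening': 0.9997539119834162}
scene {'intrinsics': [[489.485, 0.0, 258.592], [0.0, 489.485, 190.98], [0.0, 0.0, 1.0]], 'xyz': [0.725, 0.986, 0.856], 'attitude': [0.065, 0.022, 0.444, 0.893]}
scene third_mark 0.59 [292.6 195.1] [ 0.5117 -0.0171  0.064 ]
scene wheel_apex 0.9 [288.5 185.3] [ 0.5181 -0.043   0.078 ]
scene wheel_line 0.45 [292.9 183.9] [ 0.5048 -0.05    0.076 ]
scene start_button_top 0.48 [279.5 168.9] [ 0.5308 -0
[... 262 characters left out ...]
 223.8] [0.3827 0.0453 0.    ]
top {'intrinsics': [[360.951, 0.0, 258.334], [0.0, 360.951, 193.453], [0.0, 0.0, 1.0]], 'xyz': [0.432, -0.02, 0.954], 'attitude': [-0.676, -0.07, 0.077, 0.729]}
top third_mark 0.79 [259.4 235. ] [ 0.516  -0.0309  0.064 ]
top wheel_apex 0.76 [265.5 234. ] [ 0.516  -0.0456  0.078 ]
top wheel_line 0.5 [266.8 246.2] [ 0.4866 -0.0465  0.076 ]
top start_button_top 0.43 [290.1 233.2] [ 0.5127 -0.1045  0.086 ]
top warmer 0.75 [262.4 235.1] [ 0.5212 -0.0395  0.    ]
top mug 0.57 [203.2 247.3] [0.4979 0.1113 0.043 ]
top jar 0.79 [339.9 211.4] [ 0.5687 -0.2512  0.    ]
top salt 0.61 [316.5 189.5] [ 0.6331 -0.1952  0.    ]
top spoon 0.7 [234.6 291.7] [0.3826 0.0425 0.    ]
```

View pics/top0.png

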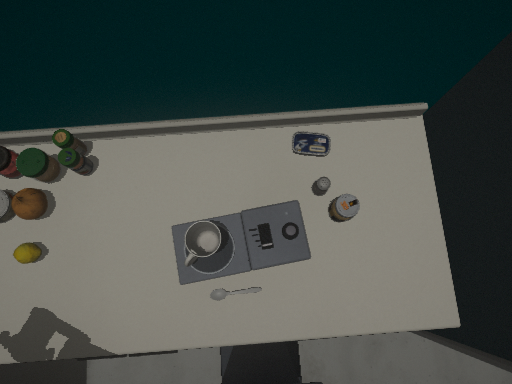

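View pics/scene0.png

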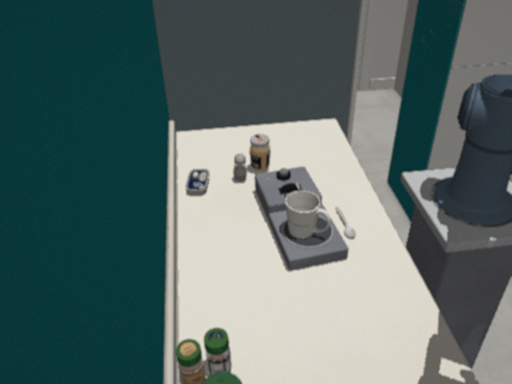

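The warmer is turned slightly: wheel near (265,236), button (290,231), and mug (205,240) in the top view. I'll shut the gripper and go above it for a close look.

Call:
send_rows(dp=[[0,0,0],[0,0,0],[-25,-52,4],[-25,-52,4],[-25,-52,4],[-25,-52,4],[-25,-52,4],[-25,-52,4]], rotation=[[0,0,-0.175],[0,0,-0.175],[0,0,0],[0,0,0],[0,0,0],[0,0,0],[0,0,0],[0,0,0]], grip=0)

```text
time: 2.0
position: [0.3866, 0.2796, 0.2801]
ee_rot: [0.0, 0.023, 1.0, 0.0]
contact_force: [1.5, -0.2, 0.5]
opening: 0.001
grasp_force: 0.0
```

Call:
send_rows(dp=[[-25,-52,4],[-25,-52,4],[-25,-52,4],[-25,-52,4],[-25,-52,4],[-20,-52,4],[0,0,0],[0,0,0]], rotation=[[0,0,0],[0,0,0],[0,0,0],[0,0,0],[0,0,0],[0,0,0],[0,0,0],[0,0,0]])

```text
time: 3.0
position: [0.5165, -0.0369, 0.2558]
ee_rot: [-0.0, 0.023, 1.0, 0.0]
contact_force: [0.1, 0.6, -0.4]
opening: -0.0
grasp_force: 0.0
```

```bash
cat > look.py <<'E'
from h import *
import sys
s=manip.observe(); print(np.round(s['position'],4),np.round(s['ee_rot'],4),np.round(s['contact_force'],2),s['opening'])
p,im=snap('wrist',sys.argv[1]); print(np.round(p['xyz'],3),np.round(p['attitude'],3),p['intrinsics'])
w={}
for q,z in (('third_mark',.064),('wheel_apex',.078),('wheel_line',.073),('start_button_top',.086)):
    for e in manip.place_of('wrist',q)[:2]:
        X=onz(p,e['at'],z); w.setdefault(q,X); print(q,round(e['p'],2),np.round(e['at'],1),np.round(X,4))
if 'wheel_apex' in w and 'start_button_top' in w:
    d=w['wheel_apex']-w['start_button_top']; print('len',np.hypot(*d[:2]),'yaw',np.arctan2(-d[0],d[1]))
E
python3 look.py w1.png
```

```text
[ 0.5165 -0.0369  0.2558] [-2.000e-04  2.310e-02  9.997e-01  2.000e-04] [ 0.13  0.65 -0.37] -0.00010978391063141629
[ 0.436 -0.033  0.326] [ 0.714 -0.115 -0.11   0.682] [[302.91788264   0.         256.27227307]
 [  0.         302.91788264 192.38682967]
 [  0.           0.           1.        ]]
third_mark 0.61 [274.6 189. ] [ 0.5196 -0.0206  0.064 ]
wheel_apex 0.91 [245.3 187. ] [ 0.5122 -0.0462  0.078 ]
wheel_line 0.74 [242.  161.9] [ 0.4913 -0.048   0.073 ]
start_button_top 0.91 [172.2 202.5] [ 0.5205 -0.1081  0.086 ]
len 0.06245528596032798 yaw 0.13334161284315868
```

```bash
python3 -c "
import cv2;a=cv2.imread('pics/w1.png');cv2.imwrite('pics/w1c.png',cv2.resize(a[100:290,120:370],(750,570),interpolation=2))"
```

```text
(no output)
```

View pics/w1c.png

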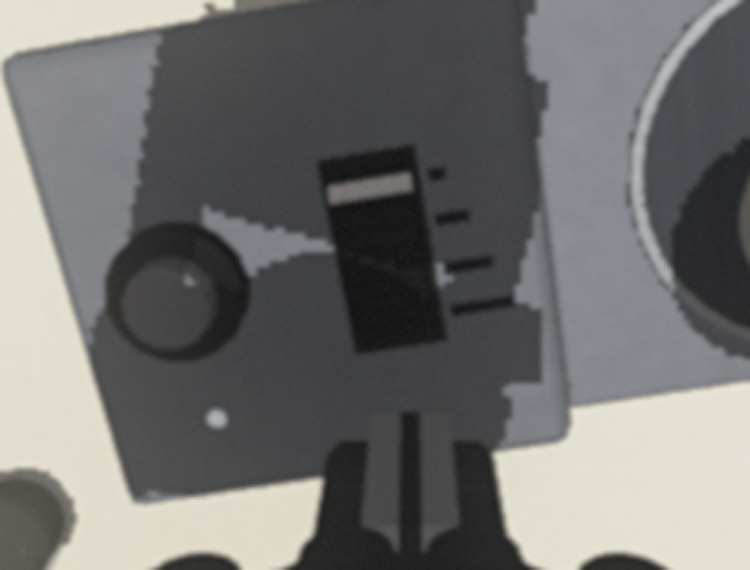

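Line is beside the first (shortest) mark: crop (370,190), mark (437,173). So two clicks are needed. Checking the yaw from the slot and console corners.

```bash
python3 - <<'E'
from h import *
p=manip.camera_params('wrist')
f=lambda u,v,z:onz(p,(120+u/3,100+v/3),z)
c=dict(slot_fl=f(415,147,.064),slot_fr=f(318,160,.064),slot_bl=f(445,338,.064),slot_br=f(357,352,.064),con_bl=f(568,438,.064),con_br=f(137,500,.064),con_fr=f(5,60,.064),m1=f(437,173,.064),m2=f(453,217,.064),m3=f(470,265,.064),m4=f(483,306,.064),btn=f(168,302,.086),line=f(370,190,.071))
for k,v in c.items(): print(k,np.round(v,4))
for a,b in (('con_br','con_bl'),('slot_br','slot_bl'),('slot_fr','slot_fl')):
    d=c[b]-c[a]; print(a,np.hypot(*d[:2]),np.arctan2(-d[0],d[1]))
for a,b in (('slot_fl','slot_bl'),('slot_fr','slot_br'),('con_fr','con_br'),('m1','m4')):
    d=c[b]-c[a]; print(a,np.hypot(*d[:2]),np.arctan2(d[1],d[0]))
print('slot mid',sum(c[k] for k in c if k[:4]=='slot')/4)
E
```

```text
slot_fl [ 0.4827 -0.033   0.064 ]
slot_fr [ 0.4852 -0.0613  0.064 ]
slot_bl [ 0.5427 -0.0262  0.064 ]
slot_br [ 0.5461 -0.0538  0.064 ]
con_bl [0.5791 0.0123 0.064 ]
con_br [ 0.5958 -0.1297  0.064 ]
con_fr [ 0.4529 -0.1472  0.064 ]
m1 [ 0.4906 -0.0269  0.064 ]
m2 [ 0.5041 -0.0226  0.064 ]
m3 [ 0.5192 -0.0179  0.064 ]
m4 [ 0.5326 -0.0142  0.064 ]
btn [ 0.5193 -0.104   0.086 ]
line [ 0.4932 -0.0464  0.071 ]
con_br 0.14300296894883732 0.11661984300423642
slot_br 0.027805550084573288 0.12564817108311552
slot_fr 0.02848702743937386 0.08947039378597782
slot_fl 0.060375513745640264 0.1123903007413314
slot_fr 0.06140073438378897 0.12340731235648028
con_fr 0.14391036894969403 0.12141660028838529
m1 0.043878494984301936 0.2925353852855147
slot mid [ 0.51416352 -0.04357432  0.064     ]
```

Call:
send_rows(dp=[[0,0,0],[11.5,-7.5,0],[0,0,35],[0,0,35],[0,0,20],[0,0,7],[0,0,0]], rotation=[[0,0,-0.166],[0,0,0],[0,0,0],[0,0,0],[0,0,0],[0,0,0],[0,0,0]])

```text
time: 4.12
position: [0.5061, -0.046, 0.1591]
ee_rot: [-0.0, -0.06, 0.998, -0.0]
contact_force: [-0.1, -0.5, -0.1]
opening: 0.002
grasp_force: 0.0
```

```bash
python3 look.py w2.png;  python3 -c "
import cv2;a=cv2.imread('pics/w2.png');cv2.imwrite('pics/w2c.png',cv2.resize(a[130:320,130:380],(750,570),interpolation=2))"
```

```text
[ 0.5061 -0.046   0.1591] [-0.     -0.0595  0.9982 -0.    ] [-0.13 -0.53 -0.12] 0.001784004346092198
[ 0.426 -0.056  0.229] [ 0.656 -0.106 -0.119  0.738] [[302.91788264   0.         256.27227307]
 [  0.         302.91788264 192.38682967]
 [  0.           0.           1.        ]]
third_mark 0.58 [297.1 257.9] [ 0.5192 -0.0193  0.064 ]
wheel_line 0.91 [255.3 217.8] [ 0.4918 -0.0485  0.073 ]
start_button_top 0.89 [141. 264.] [ 0.5204 -0.1071  0.086 ]
```

View pics/w2c.png

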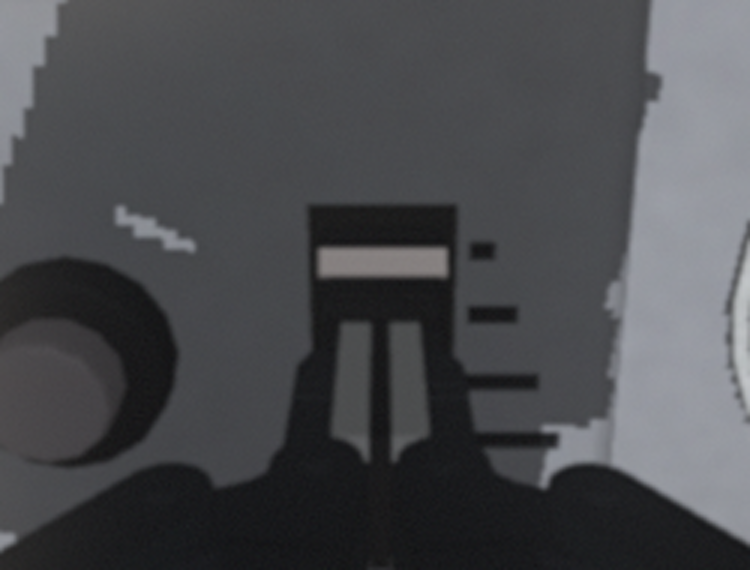

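The tool is aligned with the wheel: line at crop (383,262) beside the first mark (482,250), and the fingertips centred over the wheel. Touching down.

Call:
send_rows(dp=[[0,0,5],[0,0,2],[0,0,1.5],[0,0,0],[0,0,0]], rotation=[[0,0,0],[0,0,0],[0,0,0],[0,0,0],[0,0,0]])

```text
time: 5.0
position: [0.5062, -0.0459, 0.1505]
ee_rot: [-0.0, -0.06, 0.998, 0.0]
contact_force: [-2.0, 1.1, 4.5]
opening: 0.002
grasp_force: 1.6
```

Call:
send_rows(dp=[[0,0,0.6],[-3,0,0],[-3,0,0],[-3,0,0],[-3,0,0],[-4,0,0],[0,0,0]], rotation=[[0,0,0],[0,0,0],[0,0,0],[0,0,0],[0,0,0],[0,0,0],[0,0,0]])

```text
time: 5.88
position: [0.5227, -0.0439, 0.1505]
ee_rot: [0.001, -0.06, 0.998, 0.0]
contact_force: [-1.5, 2.1, 6.0]
opening: 0.0
grasp_force: 2.6
```

Call:
send_rows(dp=[[0,0,-8],[8,0,0],[8,0,0],[0,0,0],[0,0,0]], rotation=[[0,0,0],[0,0,0],[0,0,0],[0,0,0],[0,0,0]])

```text
time: 6.5
position: [0.5061, -0.046, 0.1577]
ee_rot: [-0.0, -0.06, 0.998, 0.0]
contact_force: [-0.5, -0.1, -0.5]
opening: -0.002
grasp_force: 0.0
```

```bash
python3 look.py w3.png;  python3 -c "
import cv2;a=cv2.imread('pics/w3.png');cv2.imwrite('pics/w3c.png',cv2.resize(a[130:320,130:380],(750,570),interpolation=2))"
```

```text
[ 0.5061 -0.046   0.1577] [-0.     -0.06    0.9982  0.    ] [-0.51 -0.1  -0.55] -0.002204077177095957
[ 0.426 -0.056  0.228] [ 0.655 -0.106 -0.119  0.739] [[302.91788264   0.         256.27227307]
 [  0.         302.91788264 192.38682967]
 [  0.           0.           1.        ]]
third_mark 0.86 [295.4 257.1] [ 0.518  -0.0206  0.064 ]
wheel_line 0.84 [257.5 248.2] [ 0.5098 -0.045   0.073 ]
start_button_top 0.82 [137.7 268.5] [ 0.5225 -0.1083  0.086 ]
```

View pics/w3c.png

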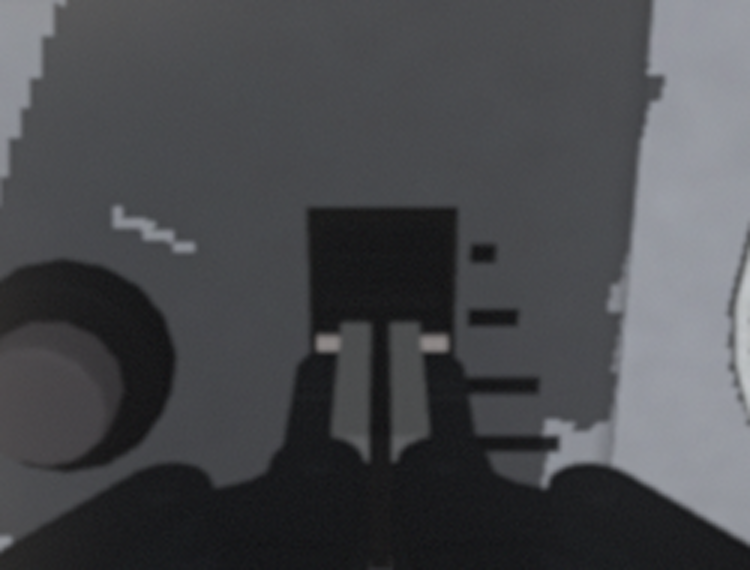

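The line is now at crop (~383,343), which parallax puts at the second mark. Repeating the same stroke, since the lift left me 7 mm above contact.

Call:
send_rows(dp=[[0,0,5],[0,0,2],[0,0,1.1],[-3,0,0],[-3,0,0],[-3,0,0],[-3,0,0],[-4,0,0]], rotation=[[0,0,0],[0,0,0],[0,0,0],[0,0,0],[0,0,0],[0,0,0],[0,0,0],[0,0,0]])

```text
time: 7.75
position: [0.5223, -0.0439, 0.1504]
ee_rot: [-0.0, -0.06, 0.998, 0.0]
contact_force: [-5.9, -0.1, 8.1]
opening: 0.003
grasp_force: 4.4
```

Call:
send_rows(dp=[[0,0,0],[0,0,-10],[0,0,-20],[0,0,-20],[20,-20,0],[0,-20,0],[0,0,0],[0,0,0]], rotation=[[0,0,0],[0,0,0],[0,0,0],[0,0,0],[0,0,0],[0,0,0],[0,0,0],[0,0,0]])

```text
time: 8.75
position: [0.5072, -0.086, 0.1994]
ee_rot: [-0.0, -0.06, 0.998, 0.0]
contact_force: [-0.7, -0.4, 0.1]
opening: -0.001
grasp_force: 0.0
```

```bash
python3 look.py w4.png;  python3 -c "
import cv2;a=cv2.imread('pics/w4.png');cv2.imwrite('pics/w4c.png',cv2.resize(a[110:300,130:380],(750,570),interpolation=2))"
```

```text
[ 0.5072 -0.086   0.1994] [-2.000e-04 -5.990e-02  9.982e-01  3.000e-04] [-0.66 -0.41  0.12] -0.0008463161508049387
[ 0.427 -0.096  0.269] [ 0.655 -0.105 -0.119  0.738] [[302.91788264   0.         256.27227307]
 [  0.         302.91788264 192.38682967]
 [  0.           0.           1.        ]]
third_mark 0.76 [344.  233.4] [ 0.5185 -0.0188  0.064 ]
wheel_apex 0.68 [313.8 232.7] [ 0.5142 -0.045   0.078 ]
wheel_line 0.61 [312.3 239.7] [ 0.5221 -0.0438  0.073 ]
start_button_top 0.92 [221.5 239.4] [ 0.5228 -0.1079  0.086 ]
start_button_top 0.48 [299.3 196.3] [ 0.4864 -0.061   0.086 ]
len 0.06339360546342772 yaw 0.13615238994695766
```

View pics/w4c.png

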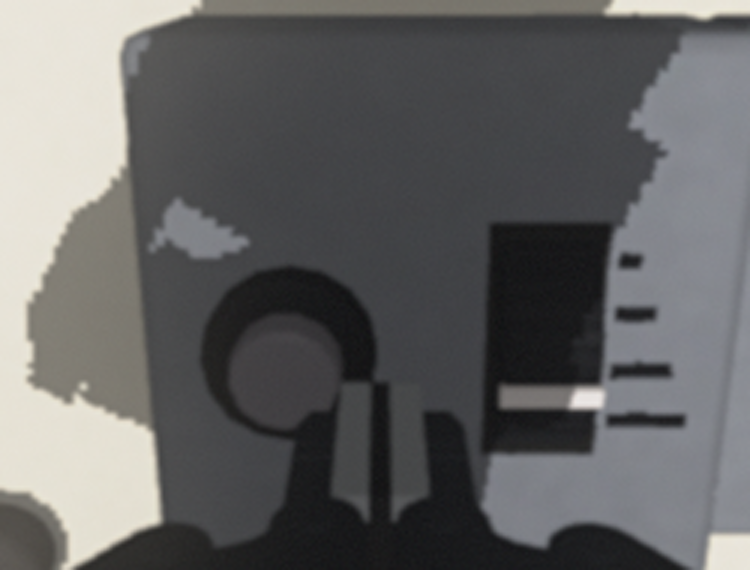

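The line at crop (550,397) is at the third setting: the mark is at row 370, and about 25 px of parallax accounts for the rest. Now the button.

Call:
send_rows(dp=[[-12,-22.5,0],[0,0,20],[0,0,14],[0,0,4],[0,0,3],[0,0,3],[0,0,2.5],[0,0,1.5]], rotation=[[0,0,0],[0,0,0],[0,0,0],[0,0,0],[0,0,0],[0,0,0],[0,0,0],[0,0,0]])

```text
time: 10.0
position: [0.522, -0.107, 0.1524]
ee_rot: [0.0, -0.06, 0.998, -0.0]
contact_force: [-4.7, 2.1, 12.6]
opening: -0.0
grasp_force: 6.7
```

Call:
send_rows(dp=[[0,0,0.5],[0,0,0],[0,0,0]], rotation=[[0,0,0],[0,0,0],[0,0,0]])

```text
time: 10.38
position: [0.522, -0.107, 0.1525]
ee_rot: [0.0, -0.06, 0.998, 0.0]
contact_force: [-4.7, 2.1, 9.7]
opening: 0.002
grasp_force: 5.0
```

Bottomed at about 10 N, against the 4 N needed. Retreating.

Call:
send_rows(dp=[[0,0,-10],[0,0,-25],[0,0,-40],[0,0,-40],[15,20,0],[0,0,0],[0,0,0]], rotation=[[0,0,0],[0,0,0],[0,0,0],[0,0,0],[0,0,0],[0,0,0],[0,0,0]])

```text
time: 11.25
position: [0.5044, -0.0892, 0.2658]
ee_rot: [-0.0, -0.06, 0.998, -0.0]
contact_force: [0.1, -1.0, -0.2]
opening: -0.001
grasp_force: 0.0
```

```bash
python3 look.py w5.png;  python3 -c "
import cv2;a=cv2.imread('pics/w5.png');cv2.imwrite('pics/w5c.png',cv2.resize(a[90:280,130:380],(750,570),interpolation=2))"
```

```text
[ 0.5044 -0.0892  0.2658] [-2.000e-04 -6.000e-02  9.982e-01 -0.000e+00] [ 0.14 -1.04 -0.23] -0.0012870591243845525
[ 0.424 -0.099  0.336] [ 0.655 -0.106 -0.119  0.739] [[302.91788264   0.         256.27227307]
 [  0.         302.91788264 192.38682967]
 [  0.           0.           1.        ]]
third_mark 0.67 [328.3 207.9] [ 0.5205 -0.0178  0.064 ]
wheel_apex 0.63 [303.  200.9] [ 0.5116 -0.046   0.078 ]
wheel_line 0.62 [304.6 212.1] [ 0.5241 -0.0417  0.073 ]
start_button_top 0.94 [231.1 207. ] [ 0.5221 -0.1097  0.086 ]
start_button_top 0.34 [394.5  67.5] [0.3936 0.0036 0.086 ]
len 0.06451577685656606 yaw 0.16351700056020174
```

View pics/w5c.png

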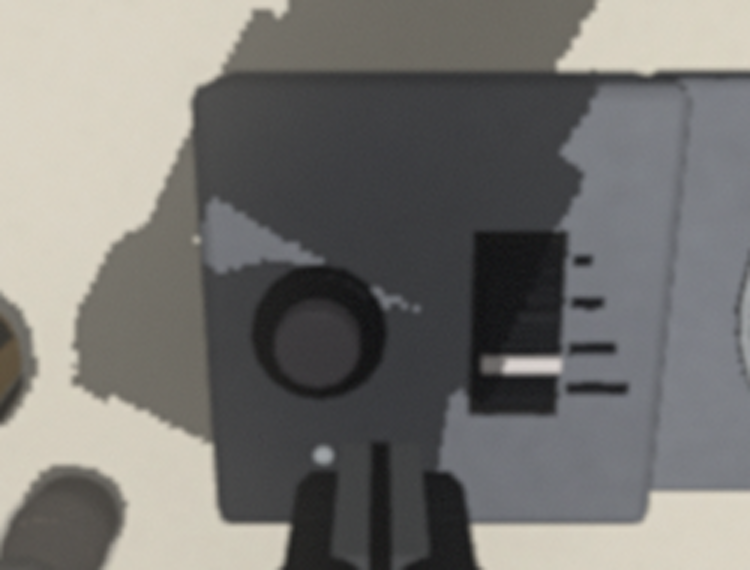

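The line at crop (520,365) sits by the third mark (592,348) with the expected parallax. The button is back up and the hand is clear of everything.

```bash
python3 -c "
from plant import manip; print(manip.hand_in())"
```

```text
the job is handed in; nothing more can be done
None
```

The mug warmer is on its third heat setting, confirmed by the wrist camera, and the start button was pressed all the way down at about 10 N. The hand was then lifted clear and the job handed in; the mug, jar, salt shaker and spoon were never touched.

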